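# Set a ratchet-propped draining board back to its lowest notch

## Robot

A 6-joint arm with a two-finger parallel gripper is mounted at the origin on a cart in front of the work surface, level with it; the furniture and walls round the work are solid. World frame = base frame: x ahead of the robot, y to its left, z up, the work surface at z = 0. Lengths are in m, angles in degrees, forces in N, time in s.
With the tool pointing down it reaches from about 0.4 to 0.825 m from the base axis. Payload 7 kg.
Tool frame: the origin (TCP) lies on the centre line of the jaws, within the pads' length; the fingertips stand r.tip_reach ahead of it and the grasp point (between the pads) is the TCP (r.tip_reach is the distance from the TCP to the fingertips, in m); z points along the fingers, y is the line along which they close (so a half turn about z gives the same grasp; the last joint's range is limited). The gripper opens to 88 mm and grips with 3 to 60 N. Pads are 19 mm wide; open, the fingers measure 130 mm over their backs; the gripper's body (78 mm by 193 mm) begins 47 mm behind the grasp point.
Start: joints at [-56.889, 20.546, 0.682, 0, -70.136, -16.507], TCP at [0.193, -0.647, 0.246] pointing down, gripper open.
Joint ranges: [-176.03, 176.03], [-82.01, 121.73], [-58.28, 71.71], [-173.87, 95.51], [-174.79, -0.11], [-173.66, 173.66]. Speed limits (degrees/s): [136.94, 136.94, 172.46, 180, 180, 180].

## Interface

Orientations are given as [roll, pitch, yaw] about the fixed x, y, z axes, in that order (R = Rz(yaw) Ry(pitch) Rx(roll)).
In Python, from plant import sensors, cams, r gives the robot as it stands.
- The arm moves only by the tool drive_tool, never from a script. Its argument "rows" is a list of rows, each an object of numbers: "fingers": the gripper's target within -1 to 1 (fully open at 1, half-way at 0, shut at -1); "x", "y", "z": the shift along the tool's x, y, z in m; "spin": the turn about the tool's z in rad. A call has 1 to 10 rows; each row is the pose to reach, as a shift and turn from the pose commanded when the call began, along the tool's axes at that moment; what a row does not reach only later rows make up. A row lasts 1/8 s, in which the tool goes at most 62.5 mm and 10.7 degrees, less where a joint would pass 70% of its speed; a pose out of reach is approached as far as the arm can. A call with a gripper value outside its range is refused whole. The fingers move at their own pace and stop on an object; "newtons" is the grip in N (left out, the last holds). Time passes only in rows, so rows that repeat a pose let the fingers close. It gives the time, the measured TCP pose, the force, the opening and the grip force at its end, in the units of the state.
- sensors.get_state(): the state, without advancing time (a new reading comes with each control period).
- cams.capture(name): name is "side" or "top" or "wrist"; returns a dict with "pixels" (384x512x3 uint8, red, green, blue), "intrinsics" (3x3 intrinsics, pixels), "eye" and "orientation" of the camera in the world; the wrist camera has in their place "T_tool_cam" (4x4, takes a point from camera to tool coordinates, whose origin is the TCP and whose axes are the flange's). Camera axes: x right, y up, looking along -z (the intrinsics and any distortion apply to the point x, -y, -z); pixel columns grow to the right and rows downward; lengths in m; the calibration is good to about 2 mm. A picture is of the moment at which its call begins: read the wrist's pose just before it. There is no depth.
- r.close_job(): hands the job in; it is judged then, once.
The state is a dict: "time_s": time; "joints": joint angles; "qd": joint speeds; "joint_torque": joint torques, N m; "tcp_pos": TCP position; "eef_rot": TCP orientation; "contact_force": force on the tool from outside, world axes, zero at the start; "moment": the same for the moment, N m; "gripper_width": finger opening in m; "gripper_force": force on a finger pad.
Only numpy, scipy, OpenCV 4.12 (cv2) and the standard library are available. Lean on these libraries where they do the work, as an engineer would, in place of code of your own. Each camera call takes 0.05 s, during which the arm holds its last target. There are 200 camera calls.

## Task

The perforated draining board is propped one notch too steep. Take it by the bar at its free edge, raise it slowly through the remaining notches and past the top one until you feel the soft top stop, so that the pawl tips over (do not force the stop); lower it under control until it lies flat, which sets the pawl again; then raise it to its first, lowest notch and leave it propped there. Do not disturb the things around it.

Things in the scene. Friction and masses are not known exactly. Their poses are not given: they have to be found in the camera images.
- stand_hinge (a point): Middle of the board's hinge axis on the fixed white stand (225 x 285 x 115 mm), 90 mm above the bench. Site axes: z up, y along the hinge, x level from the hinge to where the board's free edge lies when flat (away from the robot); its yaw is the stand's yaw. The toothed sector (turns with the board), the pawl and the top stop are outside the stand's -y side plate.
- pawl_pivot (a point): Fixed pivot of the pawl, a dark steel strut with a round weight on top. It clicks over the teeth as the board rises (at up to 0.12 m/s at the bar; faster may throw it off) and falls behind a tooth within 0.3 s. Past the top notch a cam tips it over, away from the teeth; it stays away on the way down until a pin sets it on the teeth again in the last 5 degrees before flat.
- handle (a point): Centre of the bar along the board's free edge: a round steel bar, 10 mm diameter, 140 mm free length, parallel to the hinge axis and 212 mm from it. 27 mm clear between the bar and the edge of the board. It lies 90 mm above the bench when the board is flat. The board weighs about 0.7 kg (3 to 4 N at the bar when flat).
- board (a joint): Angle of the board (rad): 0 flat, growing as the free edge rises. It rests on the pawl at three notches, 15, 30 and 45 degrees (0.26, 0.52, 0.79 rad), and starts in the middle one. The pawl drops behind a tooth as the board passes that notch upward; let the board down on it slowly from 1 to 4 degrees above (dropped from higher, it may slip past the pawl).
- cam_shaft (a point): Fixed point on the hinge axis at its -y end, where the steel cam is clamped. The clamp angle differs between stands by +-9 degrees and is not measured: the cam tips the pawl over at a board angle somewhere from 54 to 73 degrees (before that the board falls back to the top notch); 1 to 2 degrees later its arm meets the top stop. Touching the stop means that the pawl has tipped over.
- top_stop: Sprung rubber button, 18 mm wide, at the near right of the stand, pressed from above by the cam's arm; origin at its top. It gives 1 mm for 20 N: at the bar about 0.9 N more lift for each mm of rise past first touch. More than 45 N on it (about 9 N of extra lift at the bar, 10 mm past first touch) forces it.
- pot_mid (a point): Centre of a white specimen pot with screw lid, 48 mm diameter, 62 mm tall, left of the stand: leave alone.
- tape_mid (a point): Centre of a roll of tape lying flat, 104 mm diameter, 25 mm tall, right of the stand: leave alone.
- cassette_mid (a point): Centre of a white tissue cassette lying flat, 28 x 43 x 7 mm, right of the board's free edge: leave alone.

How it is judged:
By the outcome, as a careful person would: the job done as asked, in the order asked, and still so for the second after the job is handed in, with the robot touching nothing.
It also fails if it takes over 58 s, if anything falls off the work surface, if the arm or the gripper's body presses on something with over 40 N, if the wrist force passes 120 N, or if a joint passes its speed limit or range.

## Working session

There is one attempt and no reset: what is moved stays moved. The work goes in short steps, Python scripts to look and compute and a tool call to move; the robot and the scene stay as the last step left them, time stands still between calls to the robot, and variables do not carry over. Pictures are saved under pics/ and viewed, at most 10 in all, crops included, and the job is handed in when it is done.

Besides the shell and the picture viewer there is one more tool, called after "Request:" as name(argument=value, ...), one argument or row to a line, values as JSON. drive_tool: Moves the arm, as the interface text tells. Its arguments: {"type":"object","properties":{"rows":{"type":"array"},"newtons":{"type":"number"}},"required":["rows"]}

```bash
ls; mkdir -p pics
python3 - <<'E'
from plant import sensors,cams,r
import cv2,pickle
s=sensors.get_state();print(s, r.tip_reach)
for n in ("side","top"):
    c=cams.capture(n);pickle.dump(c,open(n+".pkl","wb"))
    print({k:v for k,v in c.items() if k!="pixels"})
    cv2.imwrite(f"pics/{n}0.png",cv2.resize(c["pixels"][:,:,::-1],(800,600),interpolation=cv2.INTER_CUBIC))
E
```

```text
pics
{'time_s': 0.0, 'joints': array([-5.68882790e+01,  2.05908804e+01,  6.34421861e-01, -1.88357366e-02,
       -7.01369777e+01, -1.65087260e+01]), 'qd': array([ 0.07550796,  0.08535789,  0.03212828, -0.02354883, -0.0857449 ,
        0.03168376]), 'joint_torque': array([ 3.62684923e-04, -5.82724857e+01,  2.93056870e+01,  6.99741483e+00,
        6.79255289e-03, -1.20662326e-04]), 'tcp_pos': array([ 0.19273304, -0.64642277,  0.2446379 ]), 'eef_rot': array([ 1.79905384e+02, -9.57640630e-03, -1.63403411e+02]), 'contact_force': array([-0.49097549,  0.01943268,  0.53927248]), 'moment': array([-0.05027933, -0.0002149 , -0.02194133]), 'gripper_force': 0.0, 'gripper_width': 0.087720772031433} 0.019
{'intrinsics': array([[460.25023837,   0.        , 255.84070276],
       [  0.        , 460.25023837, 189.54015746],
       [  0.        ,   0.        ,   1.        ]]), 'eye': array([0.0686131 , 0.77151747, 0.68885907]), 'orientation': array([  54.4131927 ,    0.25690161, -147.48697663])}
{'intrinsics': array([[409.13658484,   0.        , 258.12487116],
       [  0.        , 409.13658484, 192.07249339],
       [  0.        ,   0.        ,   1.        ]]), 'eye': array([0.42011608, 0.05116057, 0.94777106]), 'orientation': array([  7.50998118,   1.23758275, -90.30575785])}
```

View pics/side0.png

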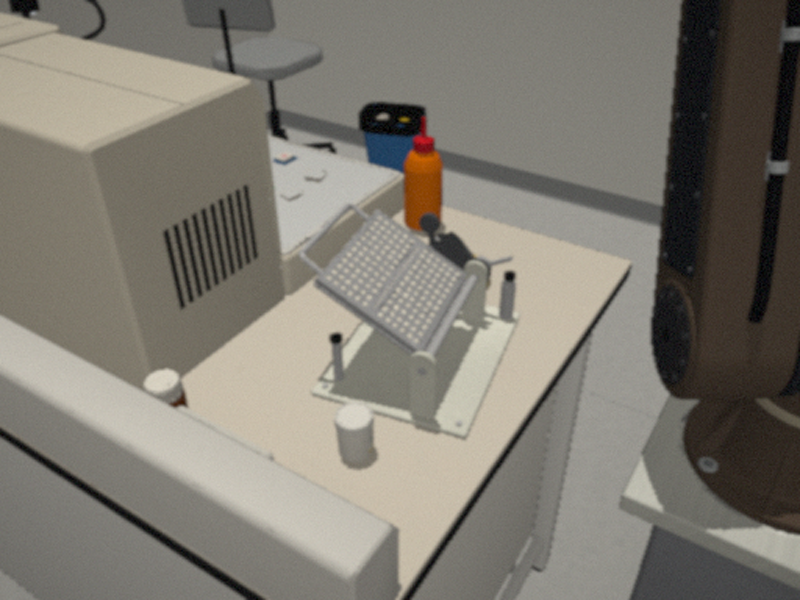

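View pics/top0.png

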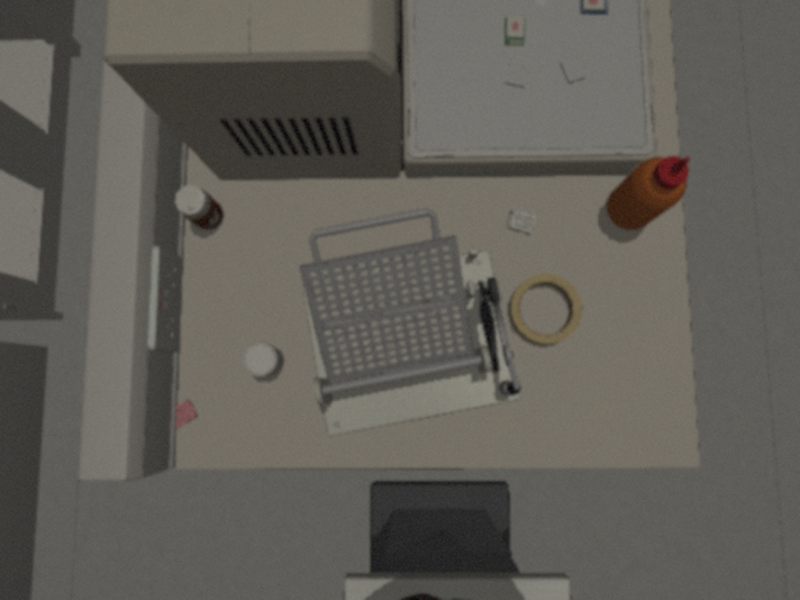

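The side view shows the bar between (305,254) and (351,208). The top view shows it from (313,234) to (435,212), with the hinge running (322,393)–(490,362) and the beige box just behind. I'll triangulate from these and crop closer.

```bash
cat > h.py <<'E'
import numpy as np,cv2,pickle
from scipy.spatial.transform import Rotation as Ro
def ray(c,uv):
    K=np.array(c["intrinsics"]);d=np.linalg.inv(K)@[uv[0],uv[1],1]
    d=Ro.from_euler("xyz",c["orientation"],degrees=True).as_matrix()@[d[0],-d[1],-d[2]]
    return np.array(c["eye"]),d/np.linalg.norm(d)
def tri(a,ua,b,ub):
    o,d=ray(a,ua);p,e=ray(b,ub);t=np.linalg.lstsq(np.c_[d,-e],p-o,rcond=None)[0]
    A=o+t[0]*d;B=p+t[1]*e;return (A+B)/2,np.linalg.norm(A-B)
def atz(c,uv,z):
    o,d=ray(c,uv);return o+d*(z-o[2])/d[2]
S=pickle.load(open("side.pkl","rb"));T=pickle.load(open("top.pkl","rb"))
E
python3 - <<'E'
from h import *
np.set_printoptions(precision=4,suppress=True)
k=.64
for n,t,s in [("barL",(313,234),(305,254)),("barR",(435,212),(351,208)),("hingeL",(322,390),(424,357)),("hingeR",(490,362),(478,268)),("pot top",(262,357),(355,412))]:
    print(n,tri(T,np.array(t)*k,S,np.array(s)*k))
for n,uv in [("boxR",(402,176)),("boxL",(222,178)),("trayfrontL",(405,172)),("tape",(546,309)),("cass",(521,221)),("bench near edge",(430,467))]: print(n,atz(T,np.array(uv)*k,0))
print(atz(T,np.array((390,57))*k,.3),"box top front edge if z=.3")
print(tri(T,np.array((395,57))*k,S,np.array((250,82))*k), tri(T,np.array((107,57))*k,S,np.array((93,150))*k))
a=cv2.resize(T["pixels"][120:260,185:345],(800,700)[:2])[:600] 
a=cv2.resize(T["pixels"][125:265,180:345],None,fx=3.4,fy=3.4,interpolation=3);b=cv2.resize(S["pixels"][125:265,185:260],None,fx=3.4,fy=3.4,interpolation=3)
o=np.hstack([a,b])[:,:,::-1];print(o.shape);cv2.imwrite("pics/crop.png",o)
E
```

```text
barL (array([0.5995, 0.1748, 0.1929]), np.float64(0.0043713467437958165))
barR (array([0.6299, 0.0276, 0.1827]), np.float64(5.3590440058481286e-05))
hingeL (array([0.4141, 0.1765, 0.1031]), np.float64(0.001452800646864472))
hingeR (array([ 0.4509, -0.0438,  0.1006]), np.float64(0.004559493556135322))
pot top (array([0.459 , 0.2669, 0.0596]), np.float64(0.00027175939495505217))
boxR [0.7374 0.072  0.    ]
boxL [0.7377 0.35   0.    ]
trayfrontL [0.7437 0.0673 0.    ]
tape [ 0.5301 -0.141   0.    ]
cass [ 0.6646 -0.1079  0.    ]
bench near edge [0.3017 0.0337 0.    ]
[0.7698 0.0776 0.3   ] box top front edge if z=.3
(array([0.7448, 0.0743, 0.3592]), np.float64(0.014745637067434711)) (array([0.7329, 0.3462, 0.3718]), np.float64(0.0057895694450831705))
(476, 816, 3)
```

View pics/crop.png

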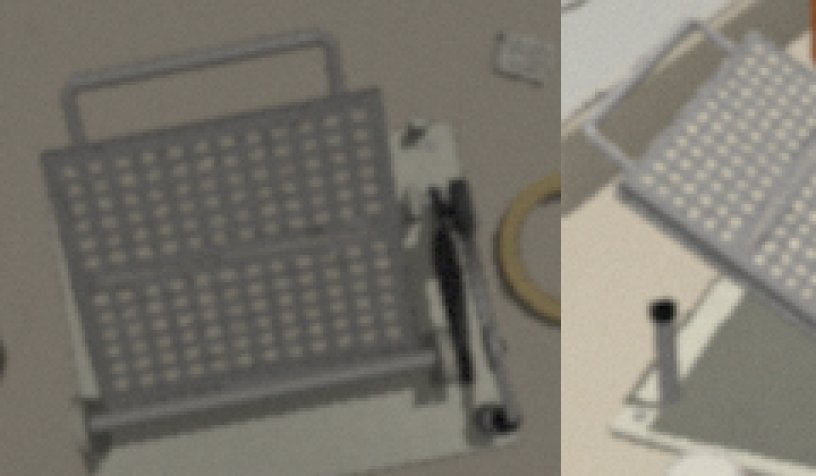

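The crop confirms the bar corners at top px (200,150) and (277,136). The stand's yaw is about 10°. With the board flat, a gripper body lying across the bar would come close to the box front (x≈0.737). I'll hover above the bar and check the body's orientation.

Request:
drive_tool(
  rows=[
    {"x": -0.01,"y": 0.01,"z": -0.04,"fingers": 1},
    {"x": -0.04,"y": 0.04,"z": -0.08},
    {"x": -0.08,"y": 0.075,"z": -0.11},
    {"x": -0.12,"y": 0.115,"z": -0.11},
    {"x": -0.16,"y": 0.15,"z": -0.11},
    {"x": -0.2,"y": 0.19,"z": -0.11},
    {"x": -0.24,"y": 0.225,"z": -0.11},
    {"x": -0.28,"y": 0.265,"z": -0.11},
    {"x": -0.32,"y": 0.3,"z": -0.11},
    {"x": -0.36,"y": 0.34,"z": -0.11},
  ],
)

```text
invalid input
```

Request:
drive_tool(
  rows=[
    {"x": -0.04,"y": 0.04,"z": 0},
    {"x": -0.08,"y": 0.08,"z": 0},
    {"x": -0.12,"y": 0.12,"z": 0},
    {"x": -0.16,"y": 0.155,"z": 0},
    {"x": -0.2,"y": 0.19,"z": 0},
    {"x": -0.232,"y": 0.22,"z": 0},
    {"x": -0.232,"y": 0.22,"z": 0},
    {"x": -0.232,"y": 0.22,"z": 0},
    {"x": -0.232,"y": 0.22,"z": 0},
  ],
)

```text
invalid input
```

Run:
```python
from plant import sensors,cams,r
from h import *
np.set_printoptions(precision=4,suppress=True)
s=sensors.get_state();print({k:s[k] for k in("time_s","tcp_pos","eef_rot","joints","contact_force","gripper_width")})
im=[]
for n in ("top","wrist"):
    c=cams.capture(n);c["state"]=s;pickle.dump(c,open(n+"1.pkl","wb"));im.append(c["pixels"])
print({k:c[k] for k in ("intrinsics","T_tool_cam")})
im[0]=cv2.resize(im[0],(400,300));im[1]=cv2.resize(im[1],(400,300))
cv2.imwrite("pics/hover.png",cv2.resize(np.vstack(im),(600,900))[:,:,::-1][:0+900] if 0 else np.hstack(im)[:,:,::-1])
```

```text
{'time_s': 0.1, 'tcp_pos': array([ 0.1928, -0.6465,  0.2448]), 'eef_rot': array([ 179.9195,   -0.0077, -163.3992]), 'joints': array([-56.8869,  20.5853,   0.6403,  -0.0165, -70.1344, -16.5067]), 'contact_force': array([-0.4843,  0.5996, -0.0107]), 'gripper_width': 0.0880420737568021}
{'intrinsics': array([[267.188 ,   0.    , 256.7759],
       [  0.    , 267.188 , 195.0336],
       [  0.    ,   0.    ,   1.    ]]), 'T_tool_cam': array([[-0.0014,  0.9663,  0.2575,  0.0695],
       [ 1.    ,  0.001 ,  0.0015,  0.0002],
       [ 0.0012,  0.2575, -0.9663, -0.1387],
       [ 0.    ,  0.    ,  0.    ,  1.    ]])}
```

View pics/hover.png

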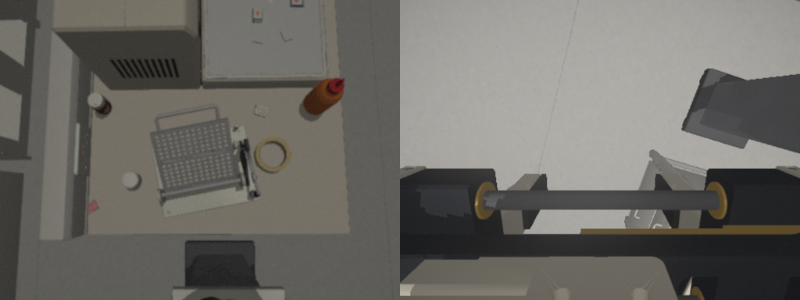

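The moves were refused, probably because every row needs all its keys. The wrist view does show the gripper body is long along the closing direction.

Request:
drive_tool(
  rows=[
    {"x": -0.01,"y": 0.01,"z": -0.04,"spin": 0,"fingers": 1},
    {"x": -0.04,"y": 0.04,"z": -0.08,"spin": 0,"fingers": 1},
    {"x": -0.08,"y": 0.075,"z": -0.11,"spin": 0,"fingers": 1},
    {"x": -0.12,"y": 0.115,"z": -0.11,"spin": 0,"fingers": 1},
    {"x": -0.16,"y": 0.15,"z": -0.11,"spin": 0,"fingers": 1},
    {"x": -0.2,"y": 0.19,"z": -0.11,"spin": 0,"fingers": 1},
    {"x": -0.24,"y": 0.225,"z": -0.11,"spin": 0,"fingers": 1},
    {"x": -0.28,"y": 0.265,"z": -0.11,"spin": 0,"fingers": 1},
    {"x": -0.32,"y": 0.3,"z": -0.11,"spin": 0,"fingers": 1},
    {"x": -0.36,"y": 0.34,"z": -0.11,"spin": 0,"fingers": 1},
  ],
  newtons=20,
)

```text
time_s: 1.45
tcp_pos: [0.4412, -0.2165, 0.3557]
eef_rot: [-180.0, 0.0, -163.4]
contact_force: [0.6, -0.6, -0.2]
gripper_width: 0.0878
gripper_force: 0.0
```

Request:
drive_tool(
  rows=[
    {"x": -0.04,"y": 0.04,"z": 0,"spin": 0.0,"fingers": 1},
    {"x": -0.08,"y": 0.08,"z": 0,"spin": 0.0,"fingers": 1},
    {"x": -0.12,"y": 0.12,"z": 0,"spin": 0.0,"fingers": 1},
    {"x": -0.16,"y": 0.155,"z": 0,"spin": 0.0,"fingers": 1},
    {"x": -0.2,"y": 0.19,"z": 0,"spin": 0.0,"fingers": 1},
    {"x": -0.23,"y": 0.22,"z": 0,"spin": 0.0,"fingers": 1},
    {"x": -0.23,"y": 0.22,"z": 0,"spin": 0.05,"fingers": 1},
    {"x": -0.23,"y": 0.22,"z": 0,"spin": 0.1,"fingers": 1},
    {"x": -0.23,"y": 0.22,"z": 0,"spin": 0.12,"fingers": 1},
    {"x": -0.23,"y": 0.22,"z": 0,"spin": 0.12,"fingers": 1},
  ],
)

```text
time_s: 2.7
tcp_pos: [0.5982, 0.0583, 0.3556]
eef_rot: [180.0, -0.0, -170.2]
contact_force: [0.4, -0.1, -0.1]
gripper_width: 0.0876
gripper_force: 0.0
```

Run:
```python
from plant import sensors,cams,r
from h import *
np.set_printoptions(precision=4,suppress=True)
s=sensors.get_state();print({k:s[k] for k in("time_s","tcp_pos","eef_rot","joints","contact_force","gripper_width")})
c=cams.capture("wrist")
R=Ro.from_euler("xyz",s["eef_rot"],degrees=True).as_matrix();M=c["T_tool_cam"]
G=R@M[:3,:3]
c["eye"]=s["tcp_pos"]+R@M[:3,3];c["orientation"]=Ro.from_matrix(G).as_euler("xyz",degrees=True)
pickle.dump(c,open("w1.pkl","wb"))
cv2.imwrite("pics/w1.png",cv2.resize(c["pixels"][:,:,::-1],(800,600),interpolation=3))
```

```text
{'time_s': 2.7, 'tcp_pos': array([0.5982, 0.0583, 0.3556]), 'eef_rot': array([ 179.9964,   -0.0005, -170.2497]), 'joints': array([  24.1745,   10.7409,    1.4001,   -0.0037,  -80.6588, -104.4236]), 'contact_force': array([ 0.4173, -0.1406, -0.0815]), 'gripper_width': 0.08756446489439274}
```

View pics/w1.png

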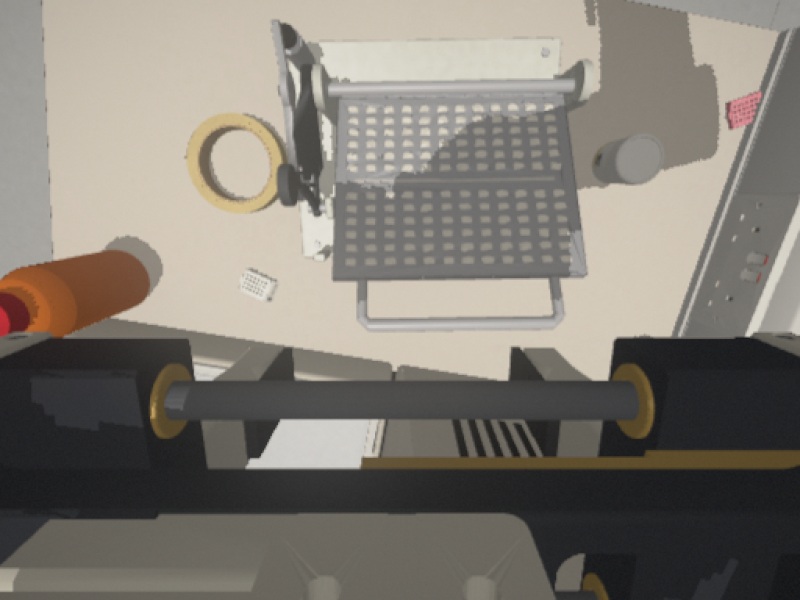

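The wrist view shows the bar from (360,323) to (560,322), with side arms at (362,300) and (556,297). The hinge runs from (328,88) to (578,88). The box edge is at (395,372), with the tray to its left.

Run:
```python
from h import *
np.set_printoptions(precision=4,suppress=True)
c=pickle.load(open("w1.pkl","rb"));k=.64
P=lambda u,z:atz(c,np.array(u)*k,z)
l=P((560,322),.196);rr=P((360,323.5),.196);print("bar",l,rr,(l+rr)/2,np.linalg.norm(l-rr),np.degrees(np.arctan2(-(l-rr)[0],(l-rr)[1])))
a=P((578,88),.09);b=P((328,88),.09);print("hinge",a,b,(a+b)/2,np.degrees(np.arctan2(-(a-b)[0],(a-b)[1])))
print("edge at arm",P((362,281),.18))
print("armL",P((556,300),.19),"armR",P((362,300),.19))
print("box corner base", P((395,370),0), "boxtop/tray", P((120,322),0.05),P((385,362),0.05),P((800-0,0),0))
print("tray top",[tri(T,np.array((405,152))*k,c,np.array((392,372))*k)])
for z in(.18,.196,.21):print(atz(T,(200,150),z),atz(T,(277,136),z))
```

```text
bar [0.6013 0.1788 0.196 ] [0.6276 0.0317 0.196 ] [0.6144 0.1053 0.196 ] 0.1494877847007729 10.142755952481224
hinge [0.4152 0.1844 0.09  ] [ 0.4521 -0.0324  0.09  ] [0.4337 0.076  0.09  ] 9.655267825122467
edge at arm [0.5988 0.0275 0.18  ]
armL [0.5864 0.174  0.19  ] armR [0.611  0.0302 0.19  ]
box corner base [0.7461 0.0749 0.    ] boxtop/tray [ 0.7189 -0.2396  0.05  ] [0.7164 0.0591 0.05  ] [0.2723 0.4166 0.    ]
tray top [(array([ 0.8731,  0.0784, -0.2696]), np.float64(0.015129322982787135))]
[0.6041 0.1787 0.18  ] [0.6301 0.0303 0.18  ]
[0.6002 0.176  0.196 ] [0.6257 0.0307 0.196 ]
[0.5969 0.1737 0.21  ] [0.6219 0.0311 0.21  ]
```

Request:
drive_tool(
  rows=[
    {"x": -0.005,"y": 0.02,"z": 0,"spin": -0.16,"fingers": -0.4},
    {"x": -0.01,"y": 0.04,"z": 0,"spin": -0.32,"fingers": -0.45},
    {"x": -0.015,"y": 0.06,"z": 0,"spin": -0.48,"fingers": -0.45},
    {"x": -0.02,"y": 0.08,"z": 0,"spin": -0.64,"fingers": -0.45},
    {"x": -0.023,"y": 0.093,"z": 0,"spin": -0.8,"fingers": -0.45},
    {"x": -0.023,"y": 0.093,"z": 0,"spin": -0.96,"fingers": -0.45},
    {"x": -0.023,"y": 0.093,"z": 0,"spin": -1.12,"fingers": -0.45},
    {"x": -0.023,"y": 0.093,"z": 0,"spin": -1.28,"fingers": -0.45},
    {"x": -0.023,"y": 0.093,"z": 0,"spin": -1.435,"fingers": -0.45},
    {"x": -0.023,"y": 0.093,"z": 0,"spin": -1.435,"fingers": -0.45},
  ],
)

```text
time_s: 4.0
tcp_pos: [0.6051, 0.1538, 0.3556]
eef_rot: [-180.0, 0.0, -88.1]
contact_force: [-0.2, -0.3, 0.4]
gripper_width: 0.0245
gripper_force: 0.0
```

```bash
cat > look.py <<'E'
from plant import sensors,cams,r
from h import *
import sys
np.set_printoptions(precision=4,suppress=True)
def go(name,view):
    s=sensors.get_state();print({k:s[k] for k in("time_s","tcp_pos","eef_rot","joints","contact_force","gripper_width","gripper_force")})
    c=cams.capture(view)
    if view=="wrist":
        R=Ro.from_euler("xyz",s["eef_rot"],degrees=True).as_matrix();M=c["T_tool_cam"]
        c["eye"]=s["tcp_pos"]+R@M[:3,3];c["orientation"]=Ro.from_matrix(R@M[:3,:3]).as_euler("xyz",degrees=True)
    pickle.dump(c,open(name+".pkl","wb"))
    cv2.imwrite(f"pics/{name}.png",cv2.resize(c["pixels"][:,:,::-1],(800,600),interpolation=3))
if __name__=="__main__": go(sys.argv[1],sys.argv[2])
E
python3 look.py w2 wrist
```

```text
{'time_s': 4.0, 'tcp_pos': array([0.6051, 0.1538, 0.3556]), 'eef_rot': array([-179.9967,    0.0065,  -88.0907]), 'joints': array([ 32.1481,  13.0567,   4.3514,  -0.004 , -81.2887, -30.2382]), 'contact_force': array([-0.1632, -0.2769,  0.3739]), 'gripper_width': 0.024482055585478765, 'gripper_force': 0.0}
```

View pics/w2.png

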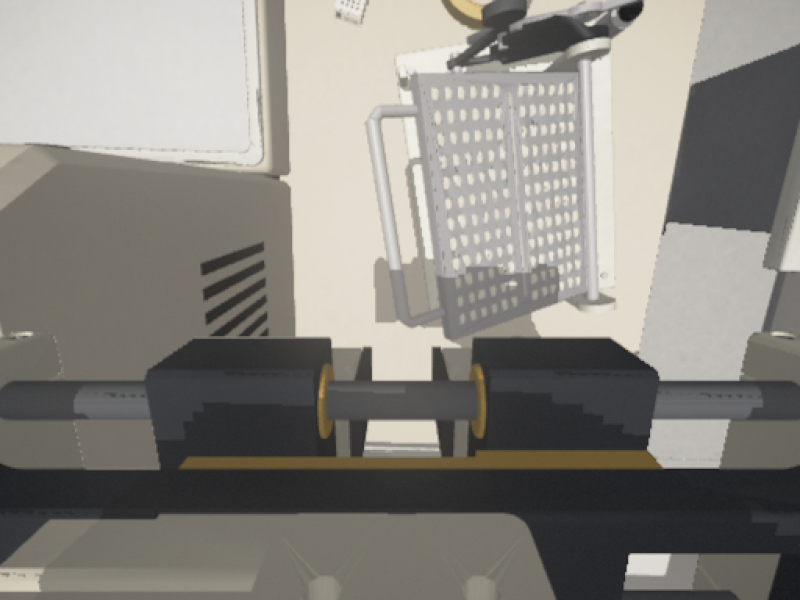

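The wrist view shows the bar centreline from (378,122) to (402,315). The box front base edge runs from (290,183) to (295,335), and the tray front base is at (287,150).

Run:
```python
from h import *
np.set_printoptions(precision=4,suppress=True)
c=pickle.load(open("w2.pkl","rb"));k=.64
P=lambda u,z:atz(c,np.array(u)*k,z)
a=P((402,315),.196);b=P((377,122),.196);print("bar",a,b,(a+b)/2,np.linalg.norm(a-b),np.degrees(np.arctan2(-(a-b)[0],(a-b)[1])))
d=(a-b)/np.linalg.norm(a-b)
y=.1538;print("bar x at y",a+d*(y-a[1])/d[1])
print("box",P((290,183),0),P((295,335),0))
print("tray top front",P((263,60),.05),P((263,60),.08),"base",P((287,100),0))
```

```text
bar [0.6037 0.1718 0.196 ] [0.6246 0.0393 0.196 ] [0.6142 0.1055 0.196 ] 0.13414911805451368 8.946512609838386
bar x at y [0.6066 0.1538 0.196 ]
box [0.7338 0.0769 0.    ] [0.7342 0.2593 0.    ]
tray top front [ 0.7426 -0.0342  0.05  ] [ 0.7335 -0.0262  0.08  ] base [ 0.7339 -0.0096  0.    ]
```

Request:
drive_tool(
  rows=[
    {"x": -0.005,"y": -0.001,"z": 0.03,"spin": 0.03,"fingers": -0.45},
    {"x": -0.005,"y": -0.001,"z": 0.06,"spin": 0.03,"fingers": -0.45},
    {"x": -0.005,"y": -0.001,"z": 0.09,"spin": 0.03,"fingers": -0.45},
    {"x": -0.005,"y": -0.001,"z": 0.11,"spin": 0.03,"fingers": -0.45},
    {"x": -0.005,"y": -0.001,"z": 0.125,"spin": 0.03,"fingers": -0.45},
    {"x": -0.005,"y": -0.001,"z": 0.135,"spin": 0.03,"fingers": -0.45},
    {"x": -0.005,"y": -0.001,"z": 0.143,"spin": 0.03,"fingers": -0.45},
    {"x": -0.005,"y": -0.001,"z": 0.15,"spin": 0.03,"fingers": -0.45},
    {"x": -0.005,"y": -0.001,"z": 0.15,"spin": 0.03,"fingers": -0.45},
  ],
)

```text
time_s: 5.18
tcp_pos: [0.6059, 0.1589, 0.2052]
eef_rot: [180.0, -0.0, -89.8]
contact_force: [0.6, -0.3, 0.2]
gripper_width: 0.0241
gripper_force: 0.0
```

```bash
python3 look.py w3 wrist; python3 look.py s3 side >/dev/null
python3 - <<'E'
import cv2,numpy as np
a=cv2.imread("pics/w3.png")[0:600,200:600];b=cv2.resize(cv2.imread("pics/s3.png")[120:420,200:400],(400,600))
cv2.imwrite("pics/c3.png",np.hstack([a,b]))
E
```

```text
{'time_s': 5.175, 'tcp_pos': array([0.6059, 0.1589, 0.2052]), 'eef_rot': array([179.9705,  -0.0129, -89.7832]), 'joints': array([ 32.5258,  17.6214,  -9.021 ,  -0.0054, -63.3894, -32.3066]), 'contact_force': array([ 0.5943, -0.2675,  0.1686]), 'gripper_width': 0.024134356769239605, 'gripper_force': 0.0}
```

View pics/c3.png

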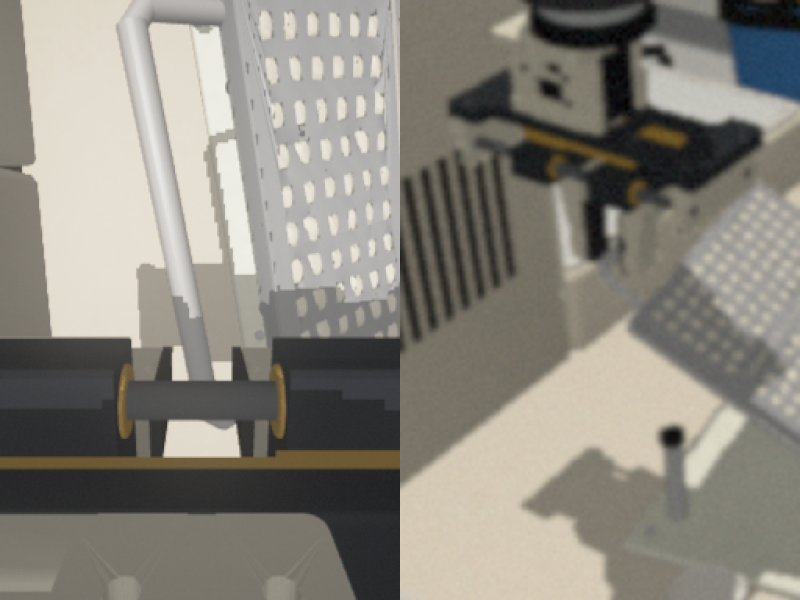

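The bar sits between the open fingers and there is no contact. Closing.

Request:
drive_tool(
  rows=[
    {"x": 0,"y": 0,"z": 0,"spin": 0,"fingers": -1},
    {"x": 0,"y": 0,"z": 0,"spin": 0,"fingers": -1},
    {"x": 0,"y": 0,"z": 0,"spin": 0,"fingers": -1},
    {"x": 0,"y": 0,"z": 0,"spin": 0,"fingers": -1},
    {"x": 0,"y": 0,"z": 0,"spin": 0,"fingers": -1},
    {"x": 0,"y": 0,"z": 0,"spin": 0,"fingers": -1},
  ],
  newtons=25,
)

```text
time_s: 6.02
tcp_pos: [0.6062, 0.1591, 0.2057]
eef_rot: [-180.0, 0.0, -89.8]
contact_force: [0.9, 0.5, 1.5]
gripper_width: 0.0108
gripper_force: 23.9
```

Run:
```python
from plant import sensors
s=sensors.get_state();print({k:s[k] for k in("time_s","tcp_pos","eef_rot","contact_force","moment","gripper_width","gripper_force")})
import numpy as np
# tool yaw -89.8: tool x = world -y, tool y = world -x, z down
yaw=np.radians(10);L=.212
for a0,a1,n in [(30,42,5),(42,70,12)]: pass
p=lambda a:np.array([L*np.cos(a)*np.cos(yaw),L*np.cos(a)*np.sin(yaw),L*np.sin(a)])
for d in list(range(30,78,2))+list(range(28,-2,-2)):
    w=p(np.radians(d))-p(np.radians(30)); print(d,"tool x %.4f y %.4f z %.4f"%(-w[1],-w[0],-w[2]))
```

```text
{'time_s': 6.025, 'tcp_pos': array([0.60622162, 0.15908016, 0.20572346]), 'eef_rot': array([-1.79972688e+02,  8.25995266e-03, -8.97622569e+01]), 'contact_force': array([0.94365102, 0.47597705, 1.50998189]), 'moment': array([ 0.20136558, -0.19214739,  0.36467946]), 'gripper_width': 0.010794385002323362, 'gripper_force': 23.904138207435608}
30 tool x -0.0000 y -0.0000 z -0.0000
32 tool x 0.0007 y 0.0038 z -0.0063
34 tool x 0.0014 y 0.0077 z -0.0125
36 tool x 0.0021 y 0.0119 z -0.0186
38 tool x 0.0029 y 0.0163 z -0.0245
40 tool x 0.0037 y 0.0209 z -0.0303
42 tool x 0.0045 y 0.0257 z -0.0359
44 tool x 0.0054 y 0.0306 z -0.0413
46 tool x 0.0063 y 0.0358 z -0.0465
48 tool x 0.0072 y 0.0411 z -0.0515
50 tool x 0.0082 y 0.0466 z -0.0564
52 tool x 0.0092 y 0.0523 z -0.0611
54 tool x 0.0102 y 0.0581 z -0.0655
56 tool x 0.0113 y 0.0641 z -0.0698
58 tool x 0.0124 y 0.0702 z -0.0738
60 tool x 0.0135 y 0.0764 z -0.0776
62 tool x 0.0146 y 0.0828 z -0.0812
64 tool x 0.0157 y 0.0893 z -0.0845
66 tool x 0.0169 y 0.0959 z -0.0877
68 tool x 0.0181 y 0.1026 z -0.0906
70 tool x 0.0193 y 0.1094 z -0.0932
72 tool x 0.0205 y 0.1163 z -0.0956
74 tool x 0.0217 y 0.1233 z -0.0978
76 tool x 0.0230 y 0.1303 z -0.0997
28 tool x -0.0006 y -0.0035 z 0.0065
26 tool x -0.0012 y -0.0068 z 0.0131
24 tool x -0.0017 y -0.0099 z 0.0198
22 tool x -0.0023 y -0.0128 z 0.0266
20 tool x -0.0027 y -0.0154 z 0.0335
18 tool x -0.0031 y -0.0178 z 0.0405
16 tool x -0.0035 y -0.0199 z 0.0476
14 tool x -0.0038 y -0.0218 z 0.0547
12 tool x -0.0041 y -0.0234 z 0.0619
10 tool x -0.0044 y -0.0248 z 0.0692
8 tool x -0.0046 y -0.0259 z 0.0765
6 tool x -0.0047 y -0.0268 z 0.0838
4 tool x -0.0048 y -0.0275 z 0.0912
2 tool x -0.0049 y -0.0278 z 0.0986
0 tool x -0.0049 y -0.0280 z 0.1060
```

Request:
drive_tool(
  rows=[
    {"x": 0.001,"y": 0.004,"z": -0.006,"spin": 0,"fingers": -1},
    {"x": 0.001,"y": 0.008,"z": -0.0125,"spin": 0,"fingers": -1},
    {"x": 0.002,"y": 0.012,"z": -0.0186,"spin": 0,"fingers": -1},
    {"x": 0.003,"y": 0.0163,"z": -0.0245,"spin": 0,"fingers": -1},
    {"x": 0.0037,"y": 0.0209,"z": -0.0303,"spin": 0,"fingers": -1},
    {"x": 0.0045,"y": 0.0257,"z": -0.0359,"spin": 0,"fingers": -1},
    {"x": 0.0054,"y": 0.0306,"z": -0.0413,"spin": 0,"fingers": -1},
    {"x": 0.0063,"y": 0.0358,"z": -0.0465,"spin": 0,"fingers": -1},
    {"x": 0.0072,"y": 0.0411,"z": -0.0515,"spin": 0,"fingers": -1},
    {"x": 0.0082,"y": 0.0466,"z": -0.0564,"spin": 0,"fingers": -1},
  ],
)

```text
time_s: 7.28
tcp_pos: [0.5604, 0.1504, 0.2637]
eef_rot: [-179.8, 0.0, -89.7]
contact_force: [6.2, -0.8, 2.7]
gripper_width: 0.0105
gripper_force: 24.9
```

Request:
drive_tool(
  rows=[
    {"x": 0.0005,"y": 0.0018,"z": -0.0035,"spin": 0,"fingers": -1},
    {"x": 0.001,"y": 0.0047,"z": -0.0057,"spin": 0,"fingers": -1},
    {"x": 0.0015,"y": 0.0075,"z": -0.008,"spin": 0,"fingers": -1},
    {"x": 0.002,"y": 0.0105,"z": -0.0101,"spin": 0,"fingers": -1},
  ],
)

```text
time_s: 7.78
tcp_pos: [0.5496, 0.1484, 0.2729]
eef_rot: [-179.9, -0.0, -89.8]
contact_force: [6.3, -1.9, 1.7]
gripper_width: 0.0109
gripper_force: 24.9
```

Request:
drive_tool(
  rows=[
    {"x": 0.0005,"y": 0.003,"z": -0.0021,"spin": 0,"fingers": -1},
    {"x": 0.001,"y": 0.006,"z": -0.0043,"spin": 0,"fingers": -1},
    {"x": 0.001,"y": 0.006,"z": -0.0043,"spin": 0,"fingers": -1},
  ],
)

```text
time_s: 8.15
tcp_pos: [0.5436, 0.1473, 0.2775]
eef_rot: [-179.9, -0.0, -89.8]
contact_force: [5.4, -1.9, 3.5]
gripper_width: 0.0106
gripper_force: 24.9
```

Request:
drive_tool(
  rows=[
    {"x": 0.0005,"y": 0.003,"z": -0.002,"spin": 0,"fingers": -1},
    {"x": 0.001,"y": 0.0061,"z": -0.004,"spin": 0,"fingers": -1},
    {"x": 0.001,"y": 0.0061,"z": -0.004,"spin": 0,"fingers": -1},
  ],
)

```text
time_s: 8.52
tcp_pos: [0.5376, 0.1462, 0.2817]
eef_rot: [-179.9, -0.0, -89.8]
contact_force: [5.9, -1.6, 4.0]
gripper_width: 0.0111
gripper_force: 24.9
```

Request:
drive_tool(
  rows=[
    {"x": 0.0005,"y": 0.0031,"z": -0.0019,"spin": 0,"fingers": -1},
    {"x": 0.001,"y": 0.0062,"z": -0.0038,"spin": 0,"fingers": -1},
    {"x": 0.001,"y": 0.0062,"z": -0.0038,"spin": 0,"fingers": -1},
  ],
)

```text
time_s: 8.9
tcp_pos: [0.5319, 0.1452, 0.2856]
eef_rot: [-179.8, -0.0, -89.8]
contact_force: [8.8, -1.8, 1.6]
gripper_width: 0.0105
gripper_force: 24.8
```

Request:
drive_tool(
  rows=[
    {"x": 0,"y": 0,"z": 0,"spin": 0,"fingers": -1},
    {"x": 0,"y": 0,"z": 0,"spin": 0,"fingers": -1},
  ],
)

```text
time_s: 9.15
tcp_pos: [0.5321, 0.1452, 0.2854]
eef_rot: [-179.8, -0.0, -89.8]
contact_force: [8.6, -2.7, 2.9]
gripper_width: 0.0106
gripper_force: 24.8
```

Request:
drive_tool(
  rows=[
    {"x": 0.0003,"y": 0.0016,"z": -0.0009,"spin": 0,"fingers": -1},
    {"x": 0.0003,"y": 0.0016,"z": -0.0009,"spin": 0,"fingers": -1},
  ],
)

```text
time_s: 9.4
tcp_pos: [0.5306, 0.1449, 0.2864]
eef_rot: [-179.8, -0.0, -89.8]
contact_force: [8.5, -1.7, 1.9]
gripper_width: 0.0103
gripper_force: 24.8
```

Request:
drive_tool(
  rows=[
    {"x": 0.0003,"y": 0.0016,"z": -0.0009,"spin": 0,"fingers": -1},
    {"x": 0.0003,"y": 0.0016,"z": -0.0009,"spin": 0,"fingers": -1},
  ],
)

```text
time_s: 9.65
tcp_pos: [0.5291, 0.1447, 0.2873]
eef_rot: [-179.8, -0.0, -89.8]
contact_force: [9.0, -2.2, 2.2]
gripper_width: 0.0109
gripper_force: 24.8
```

Run:
```python
from plant import sensors,cams
import numpy as np,cv2
F=[];P=[]
for i in range(10):
    c=cams.capture("side");s=sensors.get_state();F.append(s["contact_force"]);P.append(s["tcp_pos"])
f=np.mean(F,0);p=np.mean(P,0);print(s["time_s"],f,np.std(F,0),p)
fx=f[0]*.985+f[1]*.174
b=np.array([(p[0]-.6062)/.985+.1836,p[2]-.2057+.106]);a=np.arctan2(b[1],b[0]);print(np.degrees(a),np.hypot(*b),"T",fx*np.sin(a)-f[2]*np.cos(a),"rad",fx*np.cos(a)+f[2]*np.sin(a))
cv2.imwrite("pics/pawl.png",cv2.resize(c["pixels"][110:230,200:360,::-1],(800,600),interpolation=3))
```

```text
10.15 [ 9.47989475 -2.60532754  1.50085044] [0.46939395 0.66156814 0.36870879] [0.52915259 0.14471353 0.2872154 ]
60.66502846352437 0.215097230464336 T 7.009841661175734 rad 5.660979642306933
```

View pics/pawl.png

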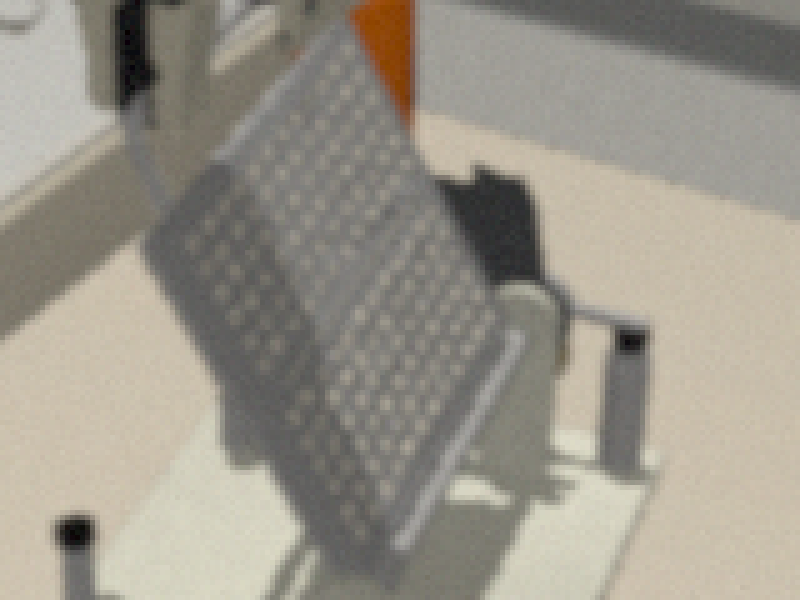

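The button is pressed by the cam arm at (630,330) and the pawl has gone from beside the sector. Lift is up about 4 N, so the stop is reached and the pawl has tipped over. Lowering now.

Request:
drive_tool(
  rows=[
    {"x": -0.0014,"y": -0.0094,"z": 0.0056,"spin": 0,"fingers": -1},
    {"x": -0.003,"y": -0.0185,"z": 0.0117,"spin": 0,"fingers": -1},
    {"x": -0.0046,"y": -0.0273,"z": 0.0183,"spin": 0,"fingers": -1},
    {"x": -0.0061,"y": -0.0358,"z": 0.0254,"spin": 0,"fingers": -1},
    {"x": -0.0075,"y": -0.0438,"z": 0.0329,"spin": 0,"fingers": -1},
    {"x": -0.0088,"y": -0.0515,"z": 0.0407,"spin": 0,"fingers": -1},
    {"x": -0.0101,"y": -0.0585,"z": 0.0491,"spin": 0,"fingers": -1},
    {"x": -0.0113,"y": -0.0653,"z": 0.0578,"spin": 0,"fingers": -1},
    {"x": -0.0124,"y": -0.0715,"z": 0.0669,"spin": 0,"fingers": -1},
    {"x": -0.0135,"y": -0.0773,"z": 0.0762,"spin": 0,"fingers": -1},
  ],
)

```text
time_s: 11.4
tcp_pos: [0.6048, 0.1586, 0.2089]
eef_rot: [180.0, -0.0, -89.8]
contact_force: [4.4, -2.3, -0.6]
gripper_width: 0.0108
gripper_force: 25.5
```

Request:
drive_tool(
  rows=[
    {"x": -0.0009,"y": -0.0048,"z": 0.0107,"spin": 0,"fingers": -1},
    {"x": -0.0017,"y": -0.0097,"z": 0.0207,"spin": 0,"fingers": -1},
    {"x": -0.0026,"y": -0.0141,"z": 0.0308,"spin": 0,"fingers": -1},
    {"x": -0.0032,"y": -0.0179,"z": 0.0412,"spin": 0,"fingers": -1},
    {"x": -0.0038,"y": -0.0212,"z": 0.0518,"spin": 0,"fingers": -1},
    {"x": -0.0043,"y": -0.0239,"z": 0.0625,"spin": 0,"fingers": -1},
    {"x": -0.0047,"y": -0.0261,"z": 0.0734,"spin": 0,"fingers": -1},
    {"x": -0.0047,"y": -0.0261,"z": 0.0734,"spin": 0,"fingers": -1},
  ],
)

```text
time_s: 12.4
tcp_pos: [0.6302, 0.1632, 0.1349]
eef_rot: [179.9, -0.1, -89.8]
contact_force: [0.4, -1.5, -3.3]
gripper_width: 0.0107
gripper_force: 25.4
```

Request:
drive_tool(
  rows=[
    {"x": -0.0002,"y": -0.0011,"z": 0.0073,"spin": 0,"fingers": -1},
    {"x": -0.0003,"y": -0.002,"z": 0.0146,"spin": 0,"fingers": -1},
    {"x": -0.0004,"y": -0.0027,"z": 0.022,"spin": 0,"fingers": -1},
    {"x": -0.0004,"y": -0.0028,"z": 0.0265,"spin": 0,"fingers": -1},
    {"x": -0.0005,"y": -0.003,"z": 0.031,"spin": 0,"fingers": -1},
    {"x": -0.0005,"y": -0.003,"z": 0.034,"spin": 0,"fingers": -1},
    {"x": -0.0005,"y": -0.003,"z": 0.034,"spin": 0,"fingers": -1},
  ],
)

```text
time_s: 13.28
tcp_pos: [0.6329, 0.1637, 0.1026]
eef_rot: [179.9, -0.0, -89.8]
contact_force: [-6.7, -2.9, 2.7]
gripper_width: 0.0105
gripper_force: 25.2
```

Request:
drive_tool(
  rows=[
    {"x": 0,"y": 0.0015,"z": 0,"spin": 0,"fingers": -1},
    {"x": 0,"y": 0.0015,"z": 0,"spin": 0,"fingers": -1},
  ],
)

```text
time_s: 13.52
tcp_pos: [0.6327, 0.1637, 0.1027]
eef_rot: [-180.0, -0.0, -89.8]
contact_force: [-1.5, -4.8, -1.4]
gripper_width: 0.0107
gripper_force: 25.2
```

Request:
drive_tool(
  rows=[
    {"x": 0,"y": 0,"z": 0.002,"spin": 0,"fingers": -1},
    {"x": 0,"y": 0,"z": 0.002,"spin": 0,"fingers": -1},
  ],
)

```text
time_s: 13.78
tcp_pos: [0.6328, 0.1637, 0.1023]
eef_rot: [-179.9, -0.0, -89.7]
contact_force: [-6.0, -5.6, 9.9]
gripper_width: 0.0107
gripper_force: 25.3
```

The hard stop is at TCP z 0.102. Allowing for the roughly 2.5 mm of bar slip in the pads, that puts the bar at 0.090, so the board is flat. Now I'll raise it to about 17.5°.

Request:
drive_tool(
  rows=[
    {"x": 0,"y": 0,"z": -0.002,"spin": 0,"fingers": -1},
    {"x": 0,"y": 0,"z": -0.002,"spin": 0,"fingers": -1},
    {"x": 0,"y": 0,"z": -0.011,"spin": 0,"fingers": -1},
    {"x": 0.0001,"y": 0.0007,"z": -0.02,"spin": 0,"fingers": -1},
    {"x": 0.0003,"y": 0.0017,"z": -0.029,"spin": 0,"fingers": -1},
    {"x": 0.0006,"y": 0.003,"z": -0.038,"spin": 0,"fingers": -1},
    {"x": 0.0009,"y": 0.0049,"z": -0.047,"spin": 0,"fingers": -1},
    {"x": 0.0013,"y": 0.0071,"z": -0.056,"spin": 0,"fingers": -1},
    {"x": 0.0017,"y": 0.0097,"z": -0.0655,"spin": 0,"fingers": -1},
    {"x": 0.0017,"y": 0.0097,"z": -0.0655,"spin": 0,"fingers": -1},
  ],
)

```text
time_s: 15.02
tcp_pos: [0.6229, 0.1621, 0.1671]
eef_rot: [-179.9, 0.0, -89.8]
contact_force: [0.5, -5.6, -4.0]
gripper_width: 0.0106
gripper_force: 24.7
```

Request:
drive_tool(
  rows=[
    {"x": 0,"y": 0,"z": 0,"spin": 0,"fingers": -1},
    {"x": 0,"y": 0,"z": 0,"spin": 0,"fingers": -1},
    {"x": 0,"y": 0,"z": 0,"spin": 0,"fingers": -1},
  ],
)

```text
time_s: 15.4
tcp_pos: [0.6231, 0.1621, 0.1665]
eef_rot: [-179.9, -0.0, -89.8]
contact_force: [1.2, -5.6, -4.3]
gripper_width: 0.0107
gripper_force: 24.7
```

Request:
drive_tool(
  rows=[
    {"x": 0,"y": -0.0006,"z": 0.002,"spin": 0,"fingers": -1},
    {"x": 0,"y": -0.0012,"z": 0.004,"spin": 0,"fingers": -1},
    {"x": -0.0003,"y": -0.0018,"z": 0.006,"spin": 0,"fingers": -1},
    {"x": -0.0004,"y": -0.0022,"z": 0.008,"spin": 0,"fingers": -1},
    {"x": -0.0005,"y": -0.0026,"z": 0.01,"spin": 0,"fingers": -1},
    {"x": -0.0005,"y": -0.0026,"z": 0.01,"spin": 0,"fingers": -1},
  ],
)

```text
time_s: 16.15
tcp_pos: [0.6259, 0.1626, 0.1563]
eef_rot: [-179.9, -0.0, -89.8]
contact_force: [2.8, -6.2, -1.9]
gripper_width: 0.0107
gripper_force: 24.7
```

Request:
drive_tool(
  rows=[
    {"x": 0,"y": -0.0003,"z": 0.0015,"spin": 0,"fingers": -1},
    {"x": 0,"y": -0.0003,"z": 0.0015,"spin": 0,"fingers": -1},
  ],
)

```text
time_s: 16.4
tcp_pos: [0.6263, 0.1627, 0.1551]
eef_rot: [-179.9, 0.0, -89.8]
contact_force: [2.8, -5.9, 0.2]
gripper_width: 0.0108
gripper_force: 24.7
```

Request:
drive_tool(
  rows=[
    {"x": 0,"y": -0.0002,"z": 0.001,"spin": 0,"fingers": -1},
    {"x": 0,"y": -0.0004,"z": 0.002,"spin": 0,"fingers": -1},
    {"x": 0,"y": -0.0004,"z": 0.002,"spin": 0,"fingers": -1},
  ],
)

```text
time_s: 16.77
tcp_pos: [0.6266, 0.1627, 0.1537]
eef_rot: [-179.9, 0.0, -89.7]
contact_force: [-0.0, -6.5, 4.0]
gripper_width: 0.0108
gripper_force: 24.7
```

Force has gone from −4 N to +4 N at the notch, so the pawl is holding the board. I'll ease up 1 mm, open slightly and withdraw.

Request:
drive_tool(
  rows=[
    {"x": 0,"y": 0,"z": -0.001,"spin": 0,"fingers": -1},
    {"x": 0,"y": 0,"z": -0.001,"spin": 0,"fingers": -0.75},
    {"x": 0,"y": 0,"z": -0.001,"spin": 0,"fingers": -0.68},
    {"x": 0,"y": 0,"z": -0.001,"spin": 0,"fingers": -0.62},
    {"x": 0,"y": 0,"z": -0.001,"spin": 0,"fingers": -0.6},
    {"x": 0,"y": 0,"z": -0.001,"spin": 0,"fingers": -0.6},
  ],
)

```text
time_s: 17.52
tcp_pos: [0.626, 0.1632, 0.1535]
eef_rot: [-180.0, 0.0, -89.8]
contact_force: [0.1, 0.1, -0.4]
gripper_width: 0.0174
gripper_force: 0.0
```

Free of contact. Lifting straight up.

Request:
drive_tool(
  rows=[
    {"x": 0,"y": 0,"z": -0.005,"spin": 0,"fingers": -0.6},
    {"x": 0,"y": 0,"z": -0.012,"spin": 0,"fingers": -0.6},
    {"x": 0,"y": 0,"z": -0.025,"spin": 0,"fingers": -0.6},
    {"x": 0,"y": 0,"z": -0.045,"spin": 0,"fingers": -0.6},
    {"x": 0,"y": 0,"z": -0.07,"spin": 0,"fingers": -0.6},
    {"x": 0,"y": 0,"z": -0.1,"spin": 0,"fingers": -0.6},
    {"x": 0,"y": 0,"z": -0.13,"spin": 0,"fingers": -0.6},
    {"x": 0,"y": 0,"z": -0.16,"spin": 0,"fingers": -0.6},
    {"x": 0,"y": 0,"z": -0.18,"spin": 0,"fingers": -0.6},
    {"x": 0,"y": 0,"z": -0.18,"spin": 0,"fingers": -0.6},
  ],
)

```text
time_s: 18.77
tcp_pos: [0.6266, 0.1629, 0.3363]
eef_rot: [-179.8, 0.1, -89.8]
contact_force: [-1.2, 0.4, -0.4]
gripper_width: 0.0174
gripper_force: 0.0
```

```bash
python3 look.py w4 wrist; python3 look.py s4 side >/dev/null
python3 - <<'E'
import cv2,numpy as np
a=cv2.imread("pics/w4.png")[0:400,250:650];b=cv2.imread("pics/s4.png")[130:530,250:600]
cv2.imwrite("pics/c4.png",np.hstack([a,b]))
E
```

```text
{'time_s': 18.775, 'tcp_pos': array([0.6266, 0.1629, 0.3363]), 'eef_rot': array([-179.7653,    0.1073,  -89.7679]), 'joints': array([ 31.8262,  15.4836,   5.1317,   0.0321, -79.392 , -31.6002]), 'contact_force': array([-1.2267,  0.3524, -0.3822]), 'gripper_width': 0.017416748672699333, 'gripper_force': 0.0}
```

View pics/c4.png

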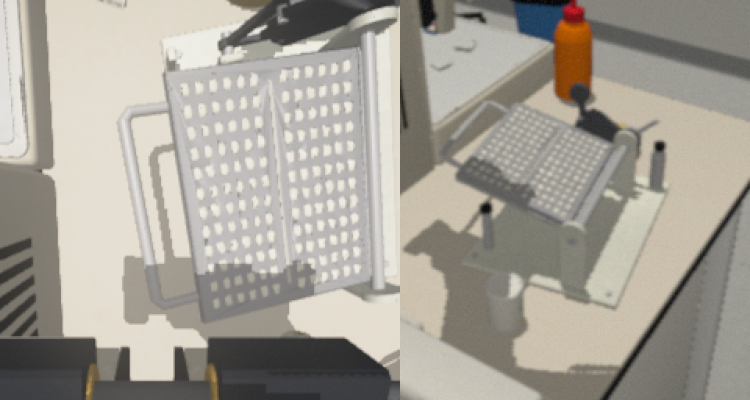

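The board stands at a low tilt. The bar corners are at side px (297,290) and (338,234), and at wrist px (408,298) and (372,115). The pot and bottle haven't moved. I'll check the angle.

Run:
```python
from h import *
w=pickle.load(open("w4.pkl","rb"));s=pickle.load(open("s4.pkl","rb"));k=.64
for a,b in [((408,298),(297,290)),((372,115),(338,234))]:
    p,e=tri(w,np.array(a)*k,s,np.array(b)*k);print(p,e,np.degrees(np.arcsin((p[2]-.09)/.212)))
```

```text
[0.61880239 0.17776061 0.13010334] 0.006466079930515211 10.904158633490079
[0.64928073 0.03735484 0.13754173] 3.2763078387357225e-05 12.958982319238372
```

```bash
python3 -c "
from plant import r
print(r.close_job())"
```

```text
the job is handed in; nothing more can be done
None
```

The board went up past the top notch to the soft stop, down flat, and back up to its lowest notch. The pawl is holding it there, and I handed the job in at about 19 s with the gripper clear. Camera triangulation put the angle at 11–13°, and the same method read low on the starting 30° notch, so this fits 15°.

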